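# Lift a petri dish with a cam-lever dish lifter and hold it

## Robot

A 6-joint arm with a two-finger parallel gripper is mounted at the origin on a cart in front of the work surface, level with it; the furniture and walls round the work are solid. World frame = base frame: x ahead of the robot, y to its left, z up, the work surface at z = 0. Lengths are in m, angles in degrees, forces in N, time in s.
With the tool pointing down it reaches from about 0.4 to 0.825 m from the base axis. Payload 7 kg.
Tool frame: the origin (TCP) lies between the finger pads; the fingertips stand ctrl.nose_length ahead of it and the grasp point (between the pads) lies 2 mm behind it (ctrl.nose_length is the distance from the TCP to the fingertips, in m); z points along the fingers, y is the line along which they close (so a half turn about z gives the same grasp; the last joint's range is limited). The gripper opens to 88 mm and grips with 3 to 60 N. Pads are 19 mm wide; open, the fingers measure 130 mm over their backs; the gripper's body (78 mm by 193 mm) begins 47 mm behind the grasp point.
Start: joints at [80.793, 20.546, 0.682, 0, -70.136, -16.507], TCP at [0.293, 0.608, 0.244] pointing down, gripper open.
Joint ranges: [-176.03, 176.03], [-82.01, 121.73], [-58.28, 71.71], [-173.87, 95.51], [-174.79, -0.11], [-173.66, 173.66]. Speed limits (degrees/s): [136.94, 136.94, 172.46, 180, 180, 180].

## Interface

Orientations are given as [roll, pitch, yaw] about the fixed x, y, z axes, in that order (R = Rz(yaw) Ry(pitch) Rx(roll)).
In Python, from plant import ctrl gives the robot as it stands.
- The arm moves only by the tool apply_moves, never from a script. Its argument "commands" is a list of rows, each a list of 3 entries, a list of its own where there are three numbers: the shift along the world's x, y, z in cm, then the turn about the world's z in rad, then the closure, from 0 (fully open) to 1 (shut). In form: [[[x, y, z], turn, jaw], ...]. A call has 1 to 20 rows; each row is the pose to reach, as a shift and turn from the pose commanded when the call began; what a row does not reach only later rows make up. A row lasts 1/12 s, in which the tool goes at most 41.7 mm and 7.16 degrees, less where a joint would pass 70% of its speed; a pose out of reach is approached as far as the arm can. A call with a gripper value outside its range is refused whole. The fingers move at their own pace and stop on an object; the grip force is fixed at half the most. Time passes only in rows, so rows that repeat a pose let the fingers close. It gives the time, the measured TCP pose, the force, the opening and the grip force at its end, in the units of the state.
- ctrl.get_obs(): the state, without advancing time (a new reading comes with each control period).
- ctrl.snapshot(name): name is "scene" or "top"; returns a dict with "img" (400x640x3 uint8, red, green, blue), "fx", "fy", "cx", "cy" (pixels), "T" (4x4, takes a point from camera to world coordinates). Camera axes: x right, y up, looking along -z (the intrinsics and any distortion apply to the point x, -y, -z); pixel columns grow to the right and rows downward; lengths in m; the calibration is good to about 2 mm. A picture is of the moment at which its call begins. There is no depth.
- ctrl.close_job(): hands the job in; it is judged then, once.
Trained networks look in a picture, given as the dict that the camera call returned (one of the last four; its "shot" number tells which), for a name from the list of things; names that differ only in an ending like _2 or _b are one class to them, and where a whole thing is asked for, a point or a joint stands for the part that bears it (a point fixed in the world has none). Each returns a list of dicts, best first, with "score" (0 to 1); they miss things now and then, are a little off and sometimes report something else, mostly with a low value. They report only what shows in the picture. A call takes as long as a camera call. They do not tell look-alikes from the thing itself.
- ctrl.search_frame(picture, target): "at" ([column, row] in pixels, amid what is visible of it).
- ctrl.spot_point(picture, target): "at" ([column, row] in pixels: a listed point, or the origin of a listed thing).
The state is a dict: "clock": time; "joint_pos": joint angles; "qvel": joint speeds; "tau": joint torques, N m; "tool_pos": TCP position; "orientation": TCP orientation; "force": force on the tool from outside, world axes, zero at the start; "moment": the same for the moment, N m; "opening": finger opening in m; "gripper_force": force on a finger pad.
Only numpy, scipy, OpenCV 4.12 (cv2) and the standard library are available. Lean on these libraries where they do the work, as an engineer would, in place of code of your own. Each camera call takes 0.05 s, during which the arm holds its last target. There are 200 camera calls.

## Task

On the dish lifter, slide the carriage so that its steel blade runs under the petri dish and the red dot on the blade is under the middle of the dish; the lever stays down until then. Then turn the red-handled cam lever up to the point of highest lift, where it lines up with the yellow pointer, so that the blade carries the dish level and clear of its rails, and finish while still holding the lever there (it springs back if let go). Do not touch the dish, and leave the other things on the bench where they stand.

Things in the scene. Friction and masses are not known exactly. Their poses are not given: they have to be found in the camera images.
- lifter: The dish lifter, fixed to the bench: a dark steel base plate 120x365x12 mm. Origin: in the plate's middle (its long side runs from -180 to +185 mm), on the bench surface. +y runs along the long side, from the blue carriage end to the rack end where the dish stands; -x is the side on which the lever's handle sticks out; z up.
- rack: Fixed rack on the lifter: two black rails along the lifter's y, 12 mm wide with a 44 mm gap between them, tops 84.5 mm above the bench, from 45 to 175 mm along the lifter's y. Origin and axes as those of the lifter.
- dish: Clear petri dish, 68 mm across, 14 mm high, 45 g, standing loose across the two rails, its middle somewhere between 88 and 132 mm along the lifter's y. Origin: centre of its underside.
- carriage (a joint): Slide of the blue carriage along the lifter's +y, m, 0 (far from the rack) to 0.118 (stop). It stays where it is left; about 7 N move it. The carriage (70 mm long, up to 76 mm high) carries the blade, the lever and a black post.
- carriage_grip (a point): Grip point of the carriage: on the axis of an upright black post, 16 mm thick, on the lifter's +x side; the post's top is 125 mm above the bench, this point 20 mm below the top. Moves with the carriage.
- blade_center (a point): Red dot on top of the steel blade (36 mm wide, 3 mm thick, along the lifter's y, its tip 28 mm beyond the dot). With the lever down the blade's top is about 4 mm below the rail tops, so it slides freely under the dish. Axes as those of the lifter; moves with the carriage and rises with the cam.
- cam_lever (a joint): Angle of the cam lever, rad. 0: down against its stop, pointing to the lifter's -y, 0.10 rad above level. It grows as the handle swings up and over towards +y (at 1.47 the lever stands upright); an eccentric raises the blade, by 15 mm in all at 1.75, its highest lift, where the lever lies along the yellow pointer; beyond 1.75 the blade sinks again (stop at 2.4). A spring drives it back to 0: about 3.3 N at the handle at 1.75.
- lever_grip (a point): Grip point in the middle of the lever's red handle: a round bar 16 mm thick, 62 mm long, level, along the lifter's x. The free length reaches 28 mm to the -x side and 30 mm to the +x side of this point (then comes the lever arm). The bar may turn in a grip. 90 mm from the lever's axis.
- lever_pivot (a point): Point on the lever's axis of rotation (which lies along the lifter's x, 60 mm above the bench), level with the middle of the handle; it is no solid part. Moves with the carriage.
- tip_rack: Bystander to leave alone: blue pipette tip box, 76x122x68 mm. Origin: centre of its underside.
- vial_red: Bystander to leave alone: small vial, black cap, reddish filling, 23x23x46 mm. Origin: centre of its underside.
- vial_blue: Bystander to leave alone: small vial, black cap, bluish filling, 23x23x46 mm. Origin: centre of its underside.
- white_bottle_small: Bystander to leave alone: small white bottle, blue cap, 60x60x109 mm. Origin: centre of its underside.
- crucible: Bystander to leave alone: porcelain crucible, 42x42x36 mm. Origin: centre of its underside.
- beaker_400: Bystander to leave alone: wide glass beaker, 93x100x108 mm. Origin: centre of its underside.
There are look-alikes about, which are no part of the job. What is shaped like the dish but blue or purple is not meant.

How it is judged (in metres and radians):
On the way:
1. the blade's red dot is within 10 mm of the dish's middle along the blade, the lever still down (y of dish in the frame of blade_center between -0.01 and 0.01 m and value of joint cam_lever below 0.2 rad), for 0.2 s.
At the end, for the whole second after the job is handed in: The gripper holds the lever (over 0.5 N) at rest at 1.55 to 1.95 rad; the dish lies at rest on the blade alone, its middle within 12 mm of the red dot along the blade, level within 0.1 rad, 8 mm or more above the rail tops, untouched by rails and robot (value of joint cam_lever between 1.55 and 1.95 rad and velocity of joint cam_lever between -0.1 and 0.1 rad/s and contact force between the fingers and cam_lever above 0.5 N and y of dish in the frame of blade_center between -0.012 and 0.012 m and z of dish in the frame of lifter above 0.0925 m and angle between dish's own z axis and vertical below 0.1 rad and contact force between dish and rack below 0.02 N and contact force between dish and blade above 0.15 N and contact force between the arm and dish below 0.05 N and linear speed of dish below 0.02 m/s); the arm keeps its last pose, push and grip.
It fails at once if the robot touches the dish (contact force between the arm and dish above 0.3 N).
It fails at once if the dish tips (angle between dish's own z axis and vertical above 0.3 rad).
It fails at once if the lever is raised (over 0.4 rad) while the red dot is more than 15 mm from the dish's middle along the blade (value of joint cam_lever above 0.4 rad and not (y of dish in the frame of blade_center between -0.015 and 0.015 m)).
It fails at once if a bystander is shoved more than 30 mm (distance of any of tip_rack, vial_red, vial_blue, white_bottle_small, crucible, beaker_400 from where it was at the start of the episode above 0.03 m).
It also fails if it takes over 45 s, if anything falls off the work surface, if the arm or the gripper's body presses on something with over 40 N, if the wrist force passes 120 N, or if a joint passes its speed limit or range.

## Working session

There is one attempt and no reset: what is moved stays moved. The work goes in short steps, Python scripts to look and compute and a tool call to move; the robot and the scene stay as the last step left them, time stands still between calls to the robot, and variables do not carry over. Pictures are saved under pics/ and viewed, at most 10 in all, crops included, and the job is handed in when it is done.

Besides the shell and the picture viewer there is one more tool, called after ">>>" in YAML: its name, and indented under it one key for each argument. apply_moves: Moves the arm, as the interface text tells. Its arguments: {"type":"object","properties":{"commands":{"type":"array"}},"required":["commands"]}

```bash
ls; mkdir -p pics; cat > h.py <<'E'
import numpy as np, cv2
from plant import ctrl
def snap(n,f=None):
    s=ctrl.snapshot(n)
    if f: cv2.imwrite('pics/'+f,s['img'][:,:,::-1])
    return s
def ray(s,p):
    T=np.array(s['T']);d=np.array([(p[0]-s['cx'])/s['fx'],-(p[1]-s['cy'])/s['fy'],-1])
    return T[:3,3],T[:3,:3]@d
def atz(s,p,z):
    o,d=ray(s,p);return o+d*(z-o[2])/d[2]
def tri(obs):
    A=np.zeros((3,3));b=np.zeros(3)
    for s,p in obs:
        o,d=ray(s,p);d=d/np.linalg.norm(d);P=np.eye(3)-np.outer(d,d);A+=P;b+=P@o
    x=np.linalg.solve(A,b);return x
def proj(s,X):
    T=np.array(s['T']);c=T[:3,:3].T@(np.array(X)-T[:3,3]);return np.array([s['cx']-s['fx']*c[0]/c[2],s['cy']+s['fy']*c[1]/c[2]])
E
python3 - <<'E'
from h import *
a=snap('scene','scene0.png');b=snap('top','top0.png')
print(a.keys(),ctrl.nose_length,ctrl.get_obs())
for s,n in((a,'scene'),(b,'top')):
    print(n,np.round(s['T'],3).tolist(),s['fx'],s['cx'],s['cy'],[k for k in s if k not in('img','T')])
    for t in ['lifter','rack','dish','carriage_grip','blade_center','lever_grip','lever_pivot']:
        print(t,[(np.round(r['at'],1).tolist(),round(r['score'],2)) for r in ctrl.spot_point(s,t)[:4]])
    for t in ['dish']:
        print('box',t,[(np.round(r['at'],1).tolist(),round(r['score'],2)) for r in ctrl.search_frame(s,t)[:4]])
E
```

```text
pics
dict_keys(['img', 'fx', 'fy', 'cx', 'cy', 'T', 'shot']) 0.017 {'clock': 0.1, 'joint_pos': array([ 8.07940776e+01,  2.05874216e+01,  6.38253596e-01, -1.88058142e-02,
       -7.01374670e+01, -1.65064298e+01]), 'qvel': array([-0.02017066, -0.19007493,  0.09236819,  0.13769956, -0.00927078,
       -0.00458203]), 'tau': array([-1.35461280e-03, -5.84165025e+01,  2.93752956e+01,  7.01539725e+00,
        1.01999397e-02, -5.23724441e-05]), 'tool_pos': array([0.29269011, 0.60776154, 0.24270614]), 'orientation': array([ 1.79911912e+02, -7.66639336e-03, -2.57187493e+01]), 'force': array([-0.91556337, -0.79396692, -0.34203436]), 'moment': array([ 0.01723455, -0.01580409,  0.01806654]), 'gripper_force': 0.0, 'opening': 0.08776098959868003}
scene [[0.879, 0.305, -0.367, 0.1], [-0.477, 0.543, -0.691, -0.957], [-0.011, 0.782, 0.623, 0.774], [0.0, 0.0, 0.0, 1.0]] 420.99805957851737 317.8448060296864 195.8814954103458 ['fx', 'fy', 'cx', 'cy', 'shot']
lifter [([290.4, 210.4], 0.71), ([302.0, 202.2], 0.61)]
rack []
dish [([276.6, 248.1], 0.81), ([248.7, 207.6], 0.76), ([290.2, 154.2], 0.71), ([367.9
[... 245 characters left out ...]
, ([368.7, 201.2], 0.89), ([276.5, 245.3], 0.69), ([290.4, 152.3], 0.56)]
top [[0.018, 0.992, -0.125, 0.392], [-1.0, 0.018, -0.002, -0.214], [-0.0, 0.125, 0.992, 1.158], [0.0, 0.0, 0.0, 1.0]] 371.3647400410306 320.4236642164893 192.91612852892817 ['fx', 'fy', 'cx', 'cy', 'shot']
lifter [([280.3, 200.9], 0.62)]
rack []
dish [([262.0, 247.2], 0.94), ([328.1, 250.7], 0.91), ([315.6, 150.5], 0.81), ([240.9, 193.7], 0.77)]
carriage_grip [([313.4, 182.5], 0.7)]
blade_center [([270.7, 194.6], 0.79)]
lever_grip [([337.8, 228.7], 0.76), ([316.4, 179.4], 0.39)]
lever_pivot [([308.4, 225.5], 0.85)]
box dish [([261.1, 246.5], 0.96), ([239.8, 188.6], 0.82), ([194.9, 157.7], 0.67), ([326.0, 252.7], 0.66)]
```

View pics/scene0.png

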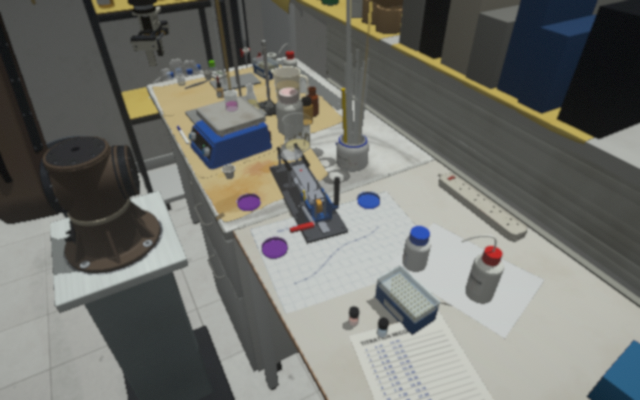

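View pics/top0.png

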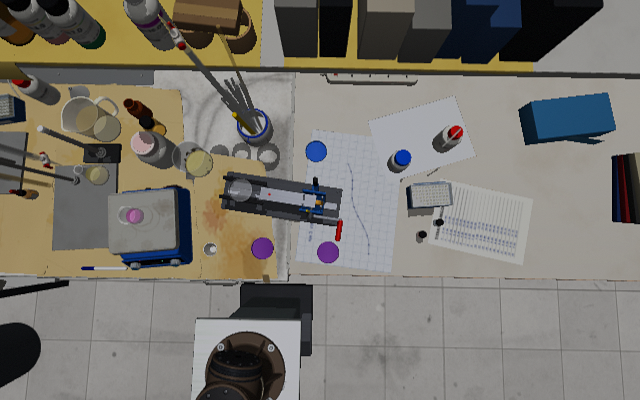

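The scene picture shows the lifter with its blue carriage (~318,205) and red handle (~300,228). In the top picture the clear dish is on the rails at (240,190). The other dish-shaped things are purple at (262,247) and (328,251) and blue at (316,151). Only the one at (240,190) is clear and stands on the rack, so I'll confirm it in a crop.

```bash
python3 - <<'E'
from h import *
a=cv2.imread('pics/top0.png')[140:270,205:365];b=cv2.imread('pics/scene0.png')[130:260,240:400]
cv2.imwrite('pics/c.png',np.vstack([cv2.resize(a,None,fx=5,fy=5,interpolation=cv2.INTER_CUBIC)])[:600])
cv2.imwrite('pics/c2.png',cv2.resize(b,None,fx=4.6,fy=4.6,interpolation=cv2.INTER_CUBIC))
E
```

```text
(no output)
```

View pics/c.png

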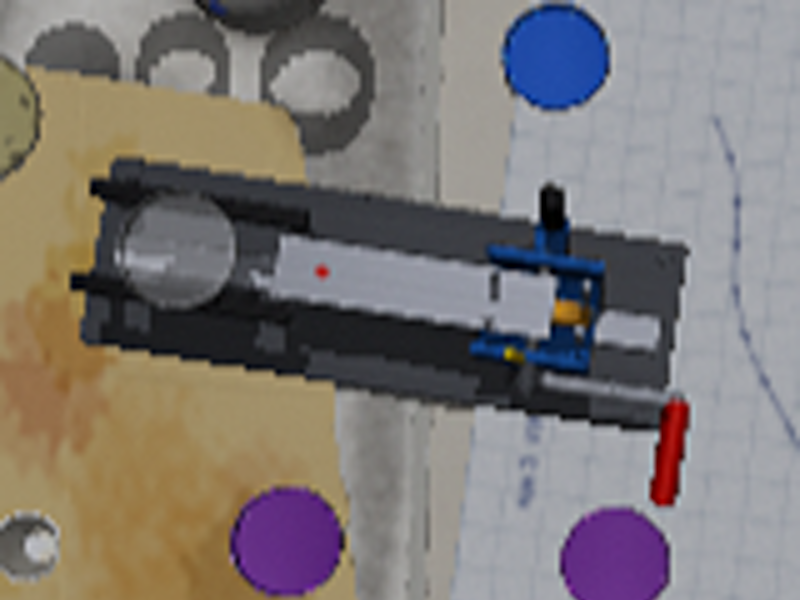

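View pics/c2.png

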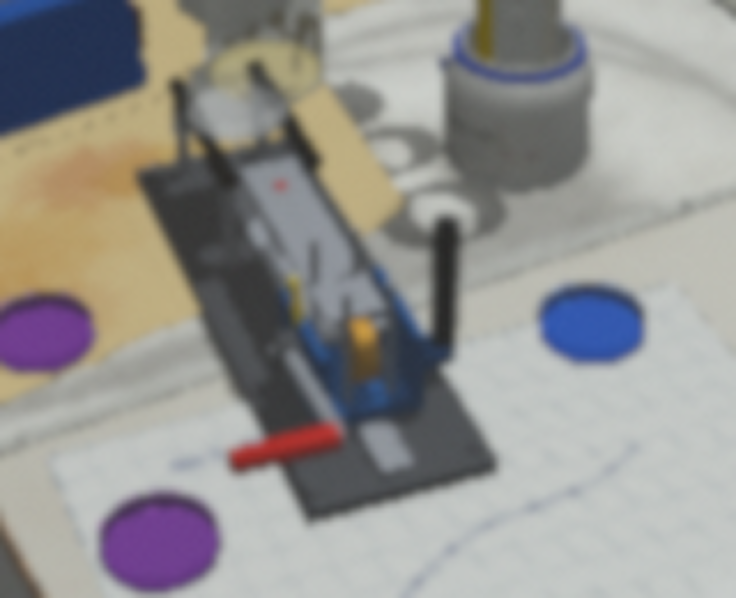

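The crop confirms that the clear dish on the rails at (240.8,189.6) is the one meant. It also shows the red dot at (269.4,194.2), the post top near (315,178) and the handle from (337,239) to (340,221).

```bash
cat >> h.py <<'E'
def blob(s,mask,box):
    m=np.zeros(mask.shape,bool);x0,y0,x1,y1=[int(v) for v in box];m[y0:y1,x0:x1]=mask[y0:y1,x0:x1]
    ys,xs=np.nonzero(m);return np.array([xs.mean(),ys.mean()]),len(xs)
def red(s):
    i=s['img'].astype(int);return (i[:,:,0]>110)&(i[:,:,0]-np.maximum(i[:,:,1],i[:,:,2])>50)
E
python3 - <<'E'
from h import *
from scipy.optimize import least_squares
s=snap('top');q=snap('scene')
C=np.array([[115,158],[687,245],[665,430],[82,345]])/5+[205,140]-0.4
W=np.array([atz(s,p,.012) for p in C]);print(W.round(4))
L=np.array([[.06,.185],[.06,-.18],[-.06,-.18],[-.06,.185]])
def f(v):
    c,sn=np.cos(v[2]),np.sin(v[2]);R=np.array([[c,-sn],[sn,c]])
    return (L@R.T+v[:2]-W[:,:2]).ravel()
r=least_squares(f,[.3,-.1,0]);v=r.x;print(v,np.degrees(v[2]),r.fun.round(4))
c,sn=np.cos(v[2]),np.sin(v[2]);R=np.array([[c,-sn],[sn,c]])
loc=lambda p:(R.T@(p[:2]-v[:2])).round(4)
dt,n=blob(s,red(s),(262,187,277,201));print('dot px',dt,n)
print('dot',loc(atz(s,dt,.0805)))
for z in(.0845,.0985):print('dish',loc(atz(s,[240.4,189.2],z)))
h,n=blob(s,red(s),(330,215,346,245));print('handle px',h,n)
print('handle',atz(s,h,.0775),loc(atz(s,h,.0775)))
h2,n=blob(q,red(q),(285,215,312,245));print('handle scene',h2,n,loc(tri([(s,h),(q,h2)])),tri([(s,h),(q,h2)]))
p=np.array([[551,190]])[0]/5+[205,140]-.4;print('post top',loc(atz(s,p,.125)),atz(s,p,.125))
ds=np.array([281,185])/4.6+[240,130]-.4;print('dot scene',loc(atz(q,ds,.0805)),loc(tri([(s,dt),(q,ds)])),tri([(s,dt),(q,ds)])[2])
dd=np.array([238,108])/4.6+[240,130]-.4;print('dish scene',loc(atz(q,dd,.0915)))
E
```

```text
[[ 0.5993  0.0804  0.012 ]
 [ 0.5507 -0.2785  0.012 ]
 [ 0.4356 -0.2662  0.012 ]
 [ 0.4816  0.095   0.012 ]]
[ 0.51647215 -0.09479258 -0.12903518] -7.393171197323033 [ 0.0005  0.0006  0.0021 -0.0025 -0.0018  0.0006 -0.0008  0.0014]
dot px [268.83333333 193.83333333] 6
dot [0.0011 0.0342]
dish [0.002  0.1178]
dish [0.0005 0.1145]
handle px [338.67532468 229.98701299] 77
handle [ 0.42053973 -0.26648291  0.0775    ] [-0.073  -0.1826]
handle scene [301.26666667 226.28571429] 105 [-0.0735 -0.1826] [ 0.42008712 -0.26640122  0.07461115]
post top [ 0.061  -0.0933] [ 0.56495885 -0.19520953  0.125     ]
dot scene [0.0016 0.0373] [0.0007 0.0338] 0.08301261460670555
dish scene [-0.0004  0.115 ]
```

>>> apply_moves:
  commands:
    - [[0, 0, 4], 0, 0]
    - [[0, 0, 8], 0, 0]
    - [[0, 0, 12], 0, 0]
    - [[1.2, -3.6, 12], 0.1, 0]
    - [[2.4, -7.2, 12], 0.2, 0]
    - [[3.7, -11, 12], 0.32, 0]
    - [[5, -14.8, 12], 0.32, 0]
    - [[6.3, -18.6, 12], 0.32, 0]
    - [[7.6, -22.4, 12], 0.32, 0]
    - [[8.9, -26.2, 12], 0.32, 0]
    - [[10.2, -30, 12], 0.32, 0]
    - [[11.5, -33.8, 12], 0.32, 0]
    - [[12.8, -37.6, 12], 0.32, 0]
    - [[14.1, -41.4, 12], 0.32, 0]
    - [[15.4, -45.2, 12], 0.32, 0]
    - [[16.7, -49, 12], 0.32, 0]
    - [[18, -52.8, 12], 0.32, 0]
    - [[19.3, -56.6, 12], 0.32, 0]
    - [[20.3, -60, 12], 0.32, 0]
    - [[20.3, -60, 12], 0.32, 0]

```text
clock: 2.67
tool_pos: [0.4966, 0.0033, 0.3635]
orientation: [179.9, 0.0, -7.6]
force: [-0.1, 0.9, 0.8]
opening: 0.0876
gripper_force: 0.0
```

>>> apply_moves:
  commands:
    - [[1.4, -4, 0], 0, 0]
    - [[2.8, -8, 0], 0, 0]
    - [[4.2, -12, 0], 0, 0]
    - [[5.6, -16, 0], 0, 0]
    - [[6.9, -19.8, 0], 0, 0]
    - [[6.9, -19.8, -4], 0, 0]
    - [[6.9, -19.8, -8], 0, 0]
    - [[6.9, -19.8, -12], 0, 0]
    - [[6.9, -19.8, -16], 0, 0]
    - [[6.9, -19.8, -19], 0, 0]
    - [[6.9, -19.8, -19], 0, 0]
    - [[6.9, -19.8, -19], 0, 0]

```text
clock: 3.67
tool_pos: [0.5643, -0.19, 0.1729]
orientation: [180.0, 0.2, -7.4]
force: [1.0, 0.2, 2.1]
opening: 0.0878
gripper_force: 0.0
```

```bash
python3 - <<'E'
from h import *
s=snap('scene','s1.png');t=snap('top','t1.png')
A=s['img'][110:260,230:400];B=t['img'][130:250,225:361]
A=cv2.resize(A,(510,450),interpolation=2);B=cv2.resize(B,(510,450),interpolation=2)
o=cv2.resize(np.hstack([A,B]),(800,352))
cv2.imwrite('pics/v1.png',o[:,:,::-1]);print(ctrl.get_obs()['tool_pos'])
for r in ctrl.spot_point(s,'carriage_grip')[:2]: print(r, atz(s,r['at'],.105))
E
```

```text
[ 0.56644547 -0.1900868   0.17603581]
{'at': [334.2, 184.0], 'score': 0.94} [ 0.55581122 -0.19170071  0.105     ]
```

View pics/v1.png

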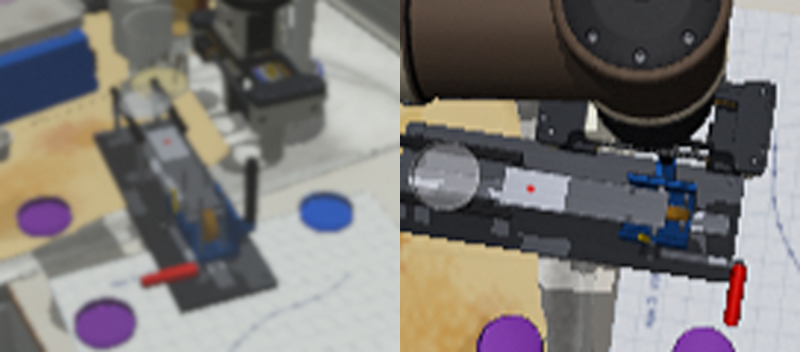

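The picture shows the gripper open above and behind the post, and nothing has been disturbed. I'll check the post position from the scene camera before lowering.

```bash
python3 - <<'E'
from h import *
s=snap('scene');t=snap('top')
p=np.array([446,222])/4.6+[240,130]-.4
print('post top scene',p,atz(s,p,.125)); print('tri',tri([(s,p),(t,[314.8,177.6])]),tri([(s,[334,183.6]),(t,[313.4,182.5])]))
print('c2 col check',atz(s,np.array([444,300])/4.6+[240,130]-.4,.085))
for X in([.565,-.195,.125],[.565,-.195,.105],[.56,-.195,.125]):print(X,proj(s,X),proj(t,X))
x=ctrl.get_obs()['tool_pos'];print(x,proj(s,x))
E
```

```text
post top scene [336.55652174 177.86086957] [ 0.56099922 -0.19451521  0.125     ]
tri [ 0.56328    -0.19439658  0.12448312] [ 0.55446111 -0.19145571  0.10652088]
c2 col check [ 0.54996127 -0.21228372  0.085     ]
[0.565, -0.195, 0.125] [337.96899774 177.51340987] [314.72592265 177.58426528]
[0.565, -0.195, 0.105] [337.82972185 183.62917708] [314.83368277 178.73800111]
[0.56, -0.195, 0.125] [336.3209679  178.06693338] [314.6905998  179.33706341]
[ 0.56623277 -0.18989446  0.17607859] [337.73276506 160.14098629]
```

>>> apply_moves:
  commands:
    - [[-0.4, -0.4, 0], 0, 0]
    - [[-0.4, -0.4, -2.5], 0, 0]
    - [[-0.4, -0.4, -5], 0, 0]
    - [[-0.4, -0.4, -7.2], 0, 0]
    - [[-0.4, -0.4, -7.2], 0, 0]
    - [[-0.4, -0.4, -7.2], 0, 1]
    - [[-0.4, -0.4, -7.2], 0, 1]
    - [[-0.4, -0.4, -7.2], 0, 1]
    - [[-0.4, -0.4, -7.2], 0, 1]
    - [[-0.4, -0.4, -7.2], 0, 1]
    - [[-0.4, -0.4, -7.2], 0, 1]
    - [[-0.4, -0.4, -7.2], 0, 1]
    - [[-0.4, -0.4, -7.2], 0, 1]
    - [[-0.4, -0.4, -7.2], 0, 1]

```text
clock: 5.08
tool_pos: [0.5609, -0.1939, 0.1016]
orientation: [180.0, -0.0, -7.4]
force: [0.7, -0.1, -0.6]
opening: 0.0329
gripper_force: 0.0
```

>>> apply_moves:
  commands:
    - [[0, 0, 0], 0, 1]
    - [[0, 0, 0], 0, 1]
    - [[0, 0, 0], 0, 1]
    - [[0, 0, 0], 0, 1]
    - [[0, 0, 0], 0, 1]
    - [[0, 0, 0], 0, 1]

```text
clock: 5.58
tool_pos: [0.5608, -0.1943, 0.1015]
orientation: [180.0, 0.0, -7.4]
force: [1.8, -6.3, -1.3]
opening: 0.0153
gripper_force: 30.0
```

Gripped. I'll slide it 81 mm along the lifter's y.

>>> apply_moves:
  commands:
    - [[0.1, 0.8, 0], 0, 1]
    - [[0.2, 1.6, 0], 0, 1]
    - [[0.3, 2.4, 0], 0, 1]
    - [[0.4, 3.2, 0], 0, 1]
    - [[0.5, 4.0, 0], 0, 1]
    - [[0.6, 4.8, 0], 0, 1]
    - [[0.7, 5.6, 0], 0, 1]
    - [[0.8, 6.4, 0], 0, 1]
    - [[0.9, 7.2, 0], 0, 1]
    - [[1.0, 7.7, 0], 0, 1]
    - [[1.05, 8.0, 0], 0, 1]
    - [[1.05, 8.0, 0], 0, 1]
    - [[1.05, 8.0, 0], 0, 1]

```text
clock: 6.67
tool_pos: [0.5719, -0.1136, 0.1015]
orientation: [-180.0, -0.1, -7.4]
force: [3.6, -2.2, -3.9]
opening: 0.0154
gripper_force: 30.0
```

```bash
python3 - <<'E'
from h import *
s=snap('scene');t=snap('top')
i=t['img'][165:225,215:335];B=cv2.resize(i,None,fx=6.6,fy=6.6,interpolation=2)[:396]
i=s['img'][120:200,255:345];A=cv2.resize(i,(225,200),interpolation=2);A=np.pad(A,((0,0),(0,B.shape[1]-225),(0,0)))
cv2.imwrite('pics/v2.png',np.vstack([B,A])[:,:,::-1]);print(ctrl.get_obs())
print(ctrl.spot_point(t,'dish')[:4],ctrl.spot_point(t,'blade_center')[:3],ctrl.spot_point(t,'lever_pivot')[:2])
E
```

```text
{'clock': 6.7667, 'joint_pos': array([ 7.95543627e+00,  1.94119687e+01, -2.14932815e+01, -1.50423323e-02,
       -4.90320221e+01,  7.46756096e+01]), 'qvel': array([-0.040922  , -0.04651168, -0.03762079,  0.06926224, -0.04830465,
       -0.04695204]), 'tau': array([ 4.98654675e-01, -5.28170407e+01,  2.26549923e+01,  5.06966606e+00,
       -1.14298526e+00, -3.08626215e-02]), 'tool_pos': array([ 0.5719307 , -0.1136655 ,  0.10155221]), 'orientation': array([-1.79972458e+02, -5.74918653e-02, -7.37882402e+00]), 'force': array([ 3.49466134, -1.38498916, -3.71926852]), 'moment': array([-0.6005788 , -1.30657234,  0.03403735]), 'gripper_force': 29.99903976917267, 'opening': 0.01536925996817533}
[{'at': [312.2, 149.9], 'score': 0.93}, {'at': [325.7, 251.8], 'score': 0.89}, {'at': [238.2, 193.2], 'score': 0.86}, {'at': [259.4, 246.0], 'score': 0.84}] [{'at': [240.3, 188.2], 'score': 0.82}, {'at': [241.4, 190.0], 'score': 0.2}] [{'at': [280.5, 221.5], 'score': 0.67}]
```

View pics/v2.png

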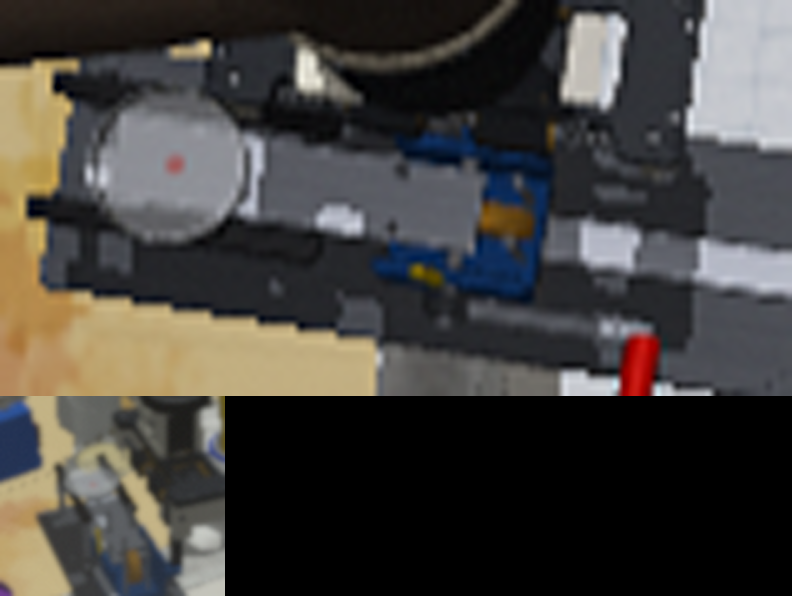

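The dot shows through the clear dish at (241.5,190). The outline's centre, corrected for parallax, is within about 1–2 mm of it, so stage 1 is met. I'll release the post, rise and move over the handle.

>>> apply_moves:
  commands:
    - [[0, 0, 0], 0, 0.4]
    - [[0, 0, 0], 0, 0.4]
    - [[0, 0, 0], 0, 0.4]
    - [[0, 0, 0], 0, 0.4]
    - [[0, 0, 0], 0, 0.4]
    - [[0, 0, 0], 0, 0.4]
    - [[0, 0, 3], 0, 0.4]
    - [[0, 0, 6.5], 0, 0.4]
    - [[0, 0, 10], 0, 0.4]
    - [[-3, -1.4, 10], 0, 0.4]
    - [[-6.5, -3, 10], 0, 0.4]
    - [[-10, -4.8, 10], 0, 0.4]
    - [[-13, -6.2, 10], 0, 0.4]
    - [[-14.9, -7.1, 10], 0, 0.4]
    - [[-14.9, -7.1, 7], 0, 0.4]
    - [[-14.9, -7.1, 7], 0, 0.4]
    - [[-14.9, -7.1, 7], 0, 0.4]

```text
clock: 8.33
tool_pos: [0.4215, -0.185, 0.1712]
orientation: [180.0, 0.1, -7.4]
force: [1.5, -0.9, 1.7]
opening: 0.0524
gripper_force: 0.0
```

```bash
python3 - <<'E'
from h import *
s=snap('scene');t=snap('top')
i=s['img'][110:260,215:395];A=cv2.resize(i,(540,450),interpolation=2)
i=t['img'][165:265,215:335];B=cv2.resize(i,(540,450),interpolation=2)
cv2.imwrite('pics/v3.png',cv2.resize(np.hstack([A,B]),(800,333))[:,:,::-1]);o=ctrl.get_obs();print(o['tool_pos'],o['opening'],o['orientation'])
h,n=blob(s,red(s),(262,190,300,240));print(h,n,atz(s,h,.073))
c,sn=np.cos(-.129),np.sin(-.129);R=np.array([[c,-sn],[sn,c]]);v=[.5165,-.0948]
m=red(t);dt,n=blob(t,m,(230,180,252,200));print('dot',dt,n,R.T@(atz(t,dt,.0805)[:2]-v))
h2,n=blob(t,m,(295,210,330,245));print('handle top',h2,n,atz(t,h2,.073))
E
```

```text
[ 0.42331322 -0.18485923  0.17239256] 0.052330830259477754 [ 1.79974948e+02 -1.67210184e-02 -7.34460136e+00]
[290.      206.28125] 96 [ 0.42916039 -0.18200668  0.073     ]
dot [241.  189.5] 2 [0.00173984 0.11685972]
handle top [nan nan] 0 [nan nan nan]h.py:21: RuntimeWarning: Mean of empty slice.
  ys,xs=np.nonzero(m);return np.array([xs.mean(),ys.mean()]),len(xs)
  ret = ret.dtype.type(ret / rcount)
```

View pics/v3.png

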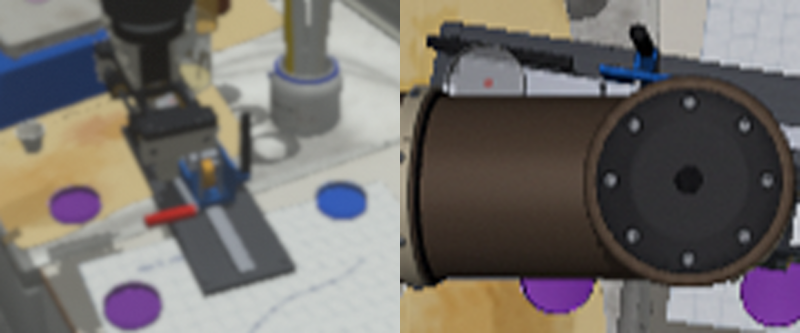

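The gripper is over the red handle (scene crop 170,215), open 52 mm. I'll lower and close.

>>> apply_moves:
  commands:
    - [[0, 0, -3], 0, 0.4]
    - [[0, 0, -6], 0, 0.4]
    - [[0, 0, -9], 0, 0.4]
    - [[0, 0, -10.4], 0, 0.4]
    - [[0, 0, -10.4], 0, 0.4]
    - [[0, 0, -10.4], 0, 1]
    - [[0, 0, -10.4], 0, 1]
    - [[0, 0, -10.4], 0, 1]
    - [[0, 0, -10.4], 0, 1]
    - [[0, 0, -10.4], 0, 1]
    - [[0, 0, -10.4], 0, 1]
    - [[0, 0, -10.4], 0, 1]
    - [[0, 0, -10.4], 0, 1]
    - [[0, 0, -10.4], 0, 1]
    - [[0, 0, -10.4], 0, 1]

```text
clock: 9.68
tool_pos: [0.4229, -0.1847, 0.0678]
orientation: [-180.0, -0.1, -7.4]
force: [1.0, 4.7, 3.2]
opening: 0.0154
gripper_force: 30.0
```

```bash
python3 - <<'E'
from h import *
t=snap('top');s=snap('scene');o=ctrl.get_obs();print(o['tool_pos'],o['opening'],o['force'],o['gripper_force'])
c,sn=np.cos(-.129),np.sin(-.129);R=np.array([[c,-sn],[sn,c]]);v=[.5165,-.0948]
print('tcp lifter',R.T@(o['tool_pos'][:2]-v))
i=t['img'].astype(int);d=i[184:196,234:248];print((d[:,:,0]-d[:,:,1:].max(2)))
# arc: handle at angle th -> rel shift
th0=0.0
for th in np.linspace(0,1.75,15):
    dy=.09*(np.cos(.1)-np.cos(th+.1));dz=.09*(np.sin(th+.1)-np.sin(.1))
    w=R@[0,dy];print(round(th,2),np.round([w[0]*100,w[1]*100,dz*100],2))
E
```

```text
[ 0.42287899 -0.18468939  0.06777032] 0.01518888071349598 [0.95900482 6.13068281 2.82725933] 29.998663365840912
tcp lifter [-0.08127952 -0.10118615]
[[ -7  -8  -9  -8  -8  -8  -8  -9  -6  -8  -8 -10  -9  -9]
 [ -9  -7  -8  -8  -8  -9  -9  -9  -7  -7  -7  -8  -9  -7]
 [ -7  -8  -7  -8  -8  -9  -8  -9  -8  -8  -8  -9  -8  -8]
 [ -6  -9  -9  -7  -8  -9  -9 -10 -10  -9  -8  -8  -9  -8]
 [-10  -9  -9  -6  -8  -8  -8  11  10 -10  -8  -8  -9  -8]
 [ -7  -8  -8  -7  -9  -8   3  49  46  -1  -9 -10  -9  -8]
 [ -7  -9  -9  -8  -9  -8  -1  67  62   3  -9  -8  -8  -9]
 [ -8  -9  -8  -8  -8  -9  -9  18  16  -6  -7  -8  -8  -8]
 [ -9  -8  -8  -6  -8  -9  -9 -10 -11  -8  -7  -7  -8  -9]
 [ -9  -9  -8  -8  -6  -8  -8  -7  -8  -9  -9  -8  -7  -9]
 [ -8  -7  -8  -8  -7  -8  -9  -8  -7  -8  -9  -8  -8  -8]
 [ -7  -8  -7  -5  -5  -8  -8  -8 -10  -9  -9  -7  -8  -7]]
0.0 [0. 0. 0.]
0.12 [0.02 0.18 1.11]
0.25 [0.06 0.5  2.19]
0.38 [0.12 0.94 3.22]
0.5 [0.2  1.51 4.18]
0.62 [0.29 2.2  5.07]
0.75 [0.39 2.99 5.86]
0.88 [0.5  3.87 6.55]
1.0 [0.63 4.83 7.12]
1.12 [0.76 5.86 7.57]
1.25 [0.9  6.93 7.88]
1.38 [1.04 8.03 8.06]
1.5 [1.19 9.14 8.1 ]
1.62 [ 1.33 10.25  7.99]
1.75 [ 1.47 11.34  7.75]
```

>>> apply_moves:
  commands:
    - [[0.01, 0.07, 0.55], 0, 1]
    - [[0.02, 0.18, 1.11], 0, 1]
    - [[0.04, 0.33, 1.66], 0, 1]
    - [[0.06, 0.5, 2.19], 0, 1]
    - [[0.09, 0.71, 2.71], 0, 1]
    - [[0.12, 0.94, 3.22], 0, 1]
    - [[0.16, 1.21, 3.71], 0, 1]
    - [[0.2, 1.51, 4.18], 0, 1]
    - [[0.24, 1.84, 4.64], 0, 1]
    - [[0.29, 2.2, 5.07], 0, 1]
    - [[0.34, 2.58, 5.48], 0, 1]
    - [[0.39, 2.99, 5.86], 0, 1]
    - [[0.39, 2.99, 5.86], 0, 1]
    - [[0.39, 2.99, 5.86], 0, 1]

```text
clock: 10.95
tool_pos: [0.4267, -0.1558, 0.1275]
orientation: [179.9, -0.1, -7.3]
force: [3.1, -6.7, 0.6]
opening: 0.0148
gripper_force: 30.0
```

```bash
python3 - <<'E'
from h import *
t=snap('top');o=ctrl.get_obs();print(o['tool_pos'],o['force'],o['opening'])
i=t['img'].astype(int)[183:198,232:252];w=np.clip(i[:,:,0]-i[:,:,1:].max(2),0,None);y,x=np.mgrid[183:198,232:252]
print('dot',(w*x).sum()/w.sum(),(w*y).sum()/w.sum())
B=cv2.resize(t['img'][165:265,215:335],(720,600),interpolation=2);cv2.imwrite('pics/v4.png',B[:,:,::-1])
E
```

```text
[ 0.42665277 -0.15586836  0.12742028] [ 2.82419167 -7.19735984 -0.28957341] 0.015222386195314663
dot 239.74386920980928 189.15803814713897
```

View pics/v4.png

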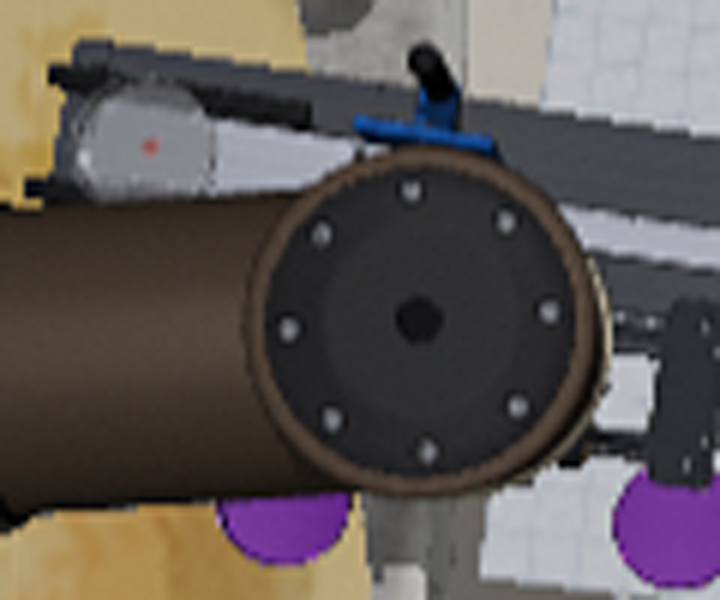

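The dish is riding on the blade with the dot still at its centre (dot 150,147, outline centre about 146,145). The wrist forces are small, so I'll continue the arc.

>>> apply_moves:
  commands:
    - [[0.05, 0.43, 0.36], 0, 1]
    - [[0.11, 0.88, 0.69], 0, 1]
    - [[0.17, 1.35, 0.99], 0, 1]
    - [[0.24, 1.84, 1.26], 0, 1]
    - [[0.3, 2.35, 1.5], 0, 1]
    - [[0.37, 2.87, 1.71], 0, 1]
    - [[0.37, 2.87, 1.71], 0, 1]

```text
clock: 11.58
tool_pos: [0.4307, -0.1268, 0.1448]
orientation: [179.9, -0.1, -7.3]
force: [4.0, -6.2, 1.9]
opening: 0.0151
gripper_force: 30.0
```

>>> apply_moves:
  commands:
    - [[0.07, 0.53, 0.17], 0, 1]
    - [[0.14, 1.07, 0.31], 0, 1]
    - [[0.21, 1.62, 0.41], 0, 1]
    - [[0.28, 2.17, 0.49], 0, 1]
    - [[0.35, 2.73, 0.53], 0, 1]
    - [[0.43, 3.28, 0.53], 0, 1]
    - [[0.43, 3.28, 0.53], 0, 1]

```text
clock: 12.17
tool_pos: [0.4351, -0.0954, 0.1525]
orientation: [179.8, -0.2, -7.2]
force: [-6.5, -8.5, 29.5]
opening: 0.0153
gripper_force: 30.0
```

```bash
python3 - <<'E'
from h import *
t=snap('top');s=snap('scene');o=ctrl.get_obs();print(o['tool_pos'],o['force'],o['opening'])
i=t['img'].astype(int)[183:198,230:252];w=np.clip(i[:,:,0]-i[:,:,1:].max(2),0,None);y,x=np.mgrid[183:198,230:252]
print('dot',(w*x).sum()/w.sum(),(w*y).sum()/w.sum())
B=cv2.resize(t['img'][155:235,215:315],(500,400),interpolation=2);A=cv2.resize(s['img'][110:242,235:334],(300,400),interpolation=2)
cv2.imwrite('pics/v5.png',np.hstack([B,A])[:,:,::-1])
E
```

```text
[ 0.43508418 -0.09547227  0.15247285] [-6.50424354 -8.6316766  28.87489961] 0.014870669413868711
dot 239.665 184.4275
```

View pics/v5.png

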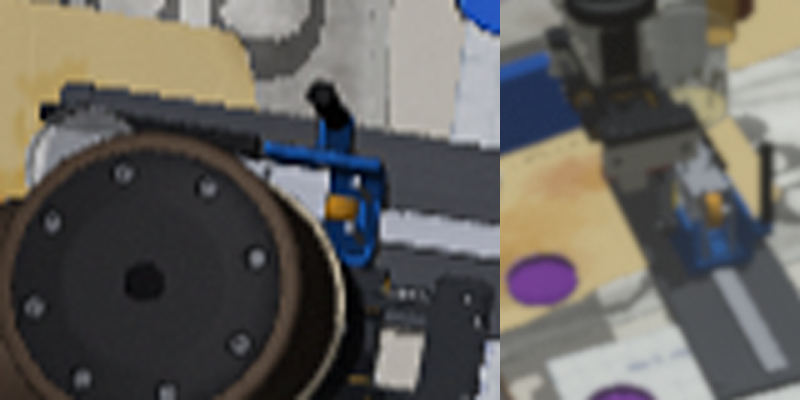

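The post has gone from column 285.8 to 279.4 and the dish's left edge from 228 to 220.6. So the carriage and the dish on its blade slid forward together by about 18 mm. The tool was too low on the arc: Fz is 29 N, with the bar about 6 mm low in the pads. I'll relieve the height first.

>>> apply_moves:
  commands:
    - [[0, 0, 0.15], 0, 1]
    - [[0, 0, 0.3], 0, 1]
    - [[0, 0, 0.4], 0, 1]
    - [[0, 0, 0.4], 0, 1]
    - [[0, 0, 0.4], 0, 1]

```text
clock: 12.68
tool_pos: [0.4353, -0.094, 0.1534]
orientation: [180.0, -0.1, -7.3]
force: [7.4, -4.3, -5.0]
opening: 0.0153
gripper_force: 30.0
```

```bash
python3 - <<'E'
from h import *
t=snap('top');s=snap('scene');o=ctrl.get_obs();print(o['tool_pos'],o['force'],o['opening'])
# post top: template/darkness centroid
i=t['img'].astype(int)[165:185,268:292].max(2);print(i)
for n in ['carriage_grip','lever_pivot','lever_grip','blade_center','dish']:
  for nm,c in(('s',s),('t',t)): print(n,nm,[(np.round(r['at'],1),round(r['score'],2)) for r in ctrl.spot_point(c,n)[:2]])
E
```

```text
[ 0.43524721 -0.09405358  0.15344948] [ 6.44893254 -4.54369982 -4.70456803] 0.015432646505140344
[[ 86  79  75  75  72  72  77  76  78 122 151 153 149 148 149 146 147 151
  156 161 164 152 160 160]
 [ 85  80  77  78  75  74  76  76  78 145 146 147 148 146 147 145 148 152
  153 158 166 152 160 162]
 [ 79  79  75  79  77  76  78  79 122 143 144 142 143 142 141 141 145 151
  151 158 163 160 161 161]
 [ 76  77  77  77  78  76  79 125 149 146 148 147 143 137 132 134 139 146
  149 158 162 161 161 162]
 [ 75  76  75  72  73  76 123 148 148 153 157 153 146 136 132 133 137 141
  148 155 163 162 161 160]
 [ 76  78 120 113 121 123 144 150 151 154 132 132 150 142 136 138 140 144
  151 155 164 162 161 160]
 [125 126 148 137 144 145 139 148 149 110  63  68  92 104 141 138 139 146
  154 157 163 161 161 161]
 [149 151 149 141 140 142 139 146 130  39  22  25  22  44 146 139 139 141
  152 157 160 161 160 161]
 [147 147 148 140 139 142 143 147  83  11  25  33  30  20 109 147 140 140
  147 156 159 160 161 163]
 [141 145 147 142 142 145 145 147  56  11  26  33  30   8  48 155 145 145
  150 158 163 166 16
[... 713 characters left out ...]

 [ 71  72  72  75  74  74  74  73  72  72  73 148  70  72  75  77  77  28
   77  75  74  76  76  74]
 [145 104  95  74  70  57  71  72  74  74  95 147  68  71  75  75  71  31
   78  77  76  75  76  76]
 [170 142 135 128 133 123 126 133  98  83  89 110  53  64  73  73  56  37
   81  78  77  77  76  76]]
carriage_grip s [(array([322.5, 162. ]), 0.83)]
carriage_grip t [(array([279.4, 174.4]), 0.83)]
lever_pivot s [(array([277.9, 185.4]), 0.85)]
lever_pivot t []
lever_grip s [(array([278.1, 164.7]), 0.56)]
lever_grip t []
blade_center s []
blade_center t []
dish s [(array([249.1, 203.4]), 0.94), (array([368.9, 201.8]), 0.84)]
dish t [(array([260.5, 246.5]), 0.67), (array([229.4, 191.6]), 0.59)]
```

```bash
python3 - <<'E'
from h import *
t=snap('top');s=snap('scene');o=ctrl.get_obs()
c,sn=np.cos(-.129),np.sin(-.129);R=np.array([[c,-sn],[sn,c]]);v=[.5165,-.0948];L=lambda p:(R.T@(p[:2]-v)).round(4)
for p in([314.8,177.6],[278.9,173.4]):print('post',L(atz(t,p,.125)))
print('scene post grip start/now',L(atz(s,[334,183.6],.105)),L(atz(s,[322.5,162],.105)),'pivot',L(atz(s,[277.9,185.4],.06)))
print('tcp',L(o['tool_pos']))
r=red(s);ys,xs=np.nonzero(r[120:230,240:320]);print('red px',len(xs),xs.mean()+240,ys.mean()+120) if len(xs) else None
E
```

```text
post [ 0.061  -0.0933]
post [0.058  0.0086]
scene post grip start/now [ 0.0516 -0.0892] [0.061  0.0171] pivot [-0.0743  0.0172]
tcp [-0.0807 -0.0097]
```

>>> apply_moves:
  commands:
    - [[0.04, 0.35, 0.07], 0, 1]
    - [[0.09, 0.7, 0.12], 0, 1]
    - [[0.13, 1.05, 0.16], 0, 1]
    - [[0.18, 1.4, 0.19], 0, 1]
    - [[0.23, 1.8, 0.2], 0, 1]
    - [[0.28, 2.2, 0.2], 0, 1]
    - [[0.28, 2.2, 0.2], 0, 1]

```text
clock: 13.97
tool_pos: [0.4382, -0.0722, 0.1564]
orientation: [179.9, -0.2, -7.3]
force: [3.6, -5.5, 6.1]
opening: 0.0151
gripper_force: 30.0
```

```bash
cat >> h.py <<'E'
c,sn=np.cos(-.129),np.sin(-.129);RL=np.array([[c,-sn],[sn,c]]);L=lambda p:(RL.T@(p[:2]-np.array([.5165,-.0948]))).round(4)
def post(t):
    # bright-rimmed dark post top: topmost dark pixels in the light background
    i=t['img'].astype(int).max(2)[160:185,262:300]<60
    n,lab,st,ce=cv2.connectedComponentsWithStats(i.astype(np.uint8));k=1+np.argmax(st[1:,4]);x,y,w,h=st[k,:4]
    rows=[np.nonzero(lab[y+j]==k)[0].mean() for j in range(0,4)];return [262+np.mean(rows)+.2,160+y+2.0]
E
python3 - <<'E'
from h import *
t=snap('top');o=ctrl.get_obs();p=post(t);print(p,L(atz(t,p,.125)),L(o['tool_pos']),o['tool_pos'],o['force'])
E
```

```text
[np.float64(279.325), np.float64(174.0)] [0.0565 0.0072] [-0.0805  0.0123] [ 0.43822441 -0.07224106  0.15645726] [ 4.15636596 -5.39690685  5.96048109]
```

>>> apply_moves:
  commands:
    - [[0.04, 0.35, 0.05], 0, 1]
    - [[0.09, 0.7, 0.02], 0, 1]
    - [[0.14, 1.05, -0.03], 0, 1]
    - [[0.18, 1.4, -0.1], 0, 1]
    - [[0.23, 1.75, -0.17], 0, 1]
    - [[0.26, 2.05, -0.25], 0, 1]
    - [[0.26, 2.05, -0.25], 0, 1]
    - [[0.26, 2.05, -0.25], 0, 1]
    - [[0.26, 2.05, -0.25], 0, 1]

```text
clock: 14.77
tool_pos: [0.4408, -0.0517, 0.1538]
orientation: [179.9, -0.2, -7.3]
force: [4.0, -4.8, 4.8]
opening: 0.0152
gripper_force: 30.0
```

```bash
python3 - <<'E'
from h import *
t=snap('top');s=snap('scene');o=ctrl.get_obs();p=post(t);print(p,L(atz(t,p,.125)),L(o['tool_pos']),o['tool_pos'],o['force'],o['gripper_force'])
B=cv2.resize(t['img'][155:235,205:305],(500,400),interpolation=2);A=cv2.resize(s['img'][100:220,235:325],(300,400),interpolation=2)
cv2.imwrite('pics/v6.png',np.hstack([B,A])[:,:,::-1])
E
```

```text
[np.float64(279.325), np.float64(174.0)] [0.0565 0.0072] [-0.0806  0.033 ] [ 0.44079287 -0.05172588  0.15382093] [ 3.11850732 -4.65554189  5.06034335] 30.01411110162735
```

View pics/v6.png

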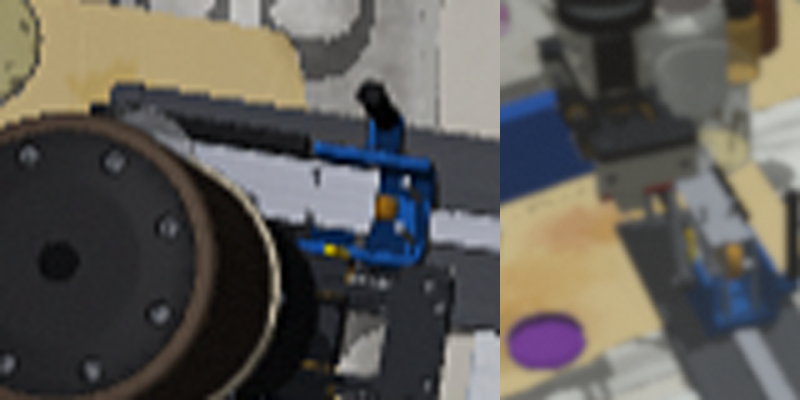

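The lever lies at the pointer by geometry: the handle is about 24.5 mm past the pivot, so about 1.75 rad. The carriage has not moved since the last check. The dish shows only in part, so I'll check its edge against the dot numerically.

```bash
python3 - <<'E'
from h import *
t=snap('top');ref=cv2.imread('pics/top0.png')[:,:,::-1]
W=lambda x,y,z:[*(RL@[x,y]+np.array([.5165,-.0948])),z]
def line(img,x,z,ys):
    P=np.array([proj(t,W(x,y,z)) for y in ys],np.float32)
    return cv2.remap(img.astype(np.float32).mean(2),P[:,0].reshape(1,-1),P[:,1].reshape(1,-1),cv2.INTER_LINEAR)[0].astype(int)
ys=np.arange(.06,.18,.003);print((ys*1000).astype(int))
for x in(.006,.012,.018,.024,.03):
    print(x,'ref',line(ref,x,.0845,ys)); print('    now',line(t['img'],x,.0955,ys))
E
```

```text
[ 60  63  66  69  72  75  78  81  84  87  90  93  96  99 102 105 108 111
 114 117 120 123 126 129 132 135 138 141 144 147 150 153 156 159 162 165
 168 171 174 177]
0.006 ref [104  63  65  63  52  54  51  55  49 128 110  99 102 109 112 117 107 108
 112 108 111 117 113 108 108 110 110 108 101  89  57  66  57  56  54  74
 127 126 125 125]
    now [164 164 164 164 163 164 164 163 164 165 149 147 144 149 123  81  50  30
  31  46  63  71  70  64  48  47  38  37  40  37  55  62  57  31  36  42
  42  40  40  39]
0.012 ref [109  54  57  59  58  58  57  58  55  94 116 112 112 111 111 111 112 112
 111 112 111 112 111 111 111 111 112  96  91  69  45  64  59  57  56  59
 121 126 125 123]
    now [166 165 164 164 165 164 163 163 162 162 162 162 162 160 161 154 136 120
 109  89  66  44  52  63  66  70  67  61  51  42  38  37  33  35  36  37
  37  37  37  36]
0.018 ref [105  57  58  60  60  59  58  56  57  63  93 119 113 111 112 112 112 112
 112 111 111 111 111 111 111 111 112 102  72  52  54  52  52  56  57  87
 123 127 125 128]
    now [146 141 132 134 133 150 148 140 135 136 137 156 152 140 138 138 137 107
 139 132 131 131 114 100  77  58  57  62  66  67  67  66  63  59  54  54
  54  52  50  53]
0.024 ref [ 28  23  22  23  19  21  29  26  27  24  19  49  86  88  91  83  85  80
  85  88  86  86  88  84  87  93  79  63  48  28  18  21  19  23  27  31
  54 102 104 131]
    now [21 15 17 20 22 25 21 16 17 18 21 26 24 19 12 16 15 18 41 80 90 93 90 92
 95 87 83 75 69 62 60 58 58 57 57 60 58 58 61 55]
0.03 ref [ 24  24  25  25  25  24  23  22  23  24  24  21  19  35  60  70  72  75
  78  76  74  71  69  68  65  49  37  34  23  20  21  20  20  21  21  20
  19  15  11 111]
    now [ 27  28  31  30  26  27  26  26  29  29  25  26  24  25  26  28  26  25
  25  24  35  63  79  85  90  92  93  98  99  92  85  66  53  40  36  28
  23  28 114 138]
```

The dish's edge moved +21 mm, and the dot's estimated position (about 0.136 m) matches the dish's middle (about 0.137 m). I'll let it settle briefly and hand in.

>>> apply_moves:
  commands:
    - [[0, 0, 0], 0, 1]
    - [[0, 0, 0], 0, 1]
    - [[0, 0, 0], 0, 1]
    - [[0, 0, 0], 0, 1]

```text
clock: 15.25
tool_pos: [0.4408, -0.0517, 0.1538]
orientation: [179.9, -0.2, -7.3]
force: [3.9, -4.6, 4.5]
opening: 0.0149
gripper_force: 30.0
```

```bash
python3 - <<'E'
from plant import ctrl
o=ctrl.get_obs();print(o['tool_pos'],o['force'],o['gripper_force'],o['clock']);print(ctrl.close_job())
E
```

```text
[ 0.44078715 -0.05173182  0.1538173 ] [ 3.91724508 -4.63548939  4.50668222] 30.01382052898407 15.25
the job is handed in; nothing more can be done
None
```

I handed the job in with the gripper holding the lever at about 1.75 rad, the dish lifted on the blade and its middle an estimated 1 mm from the red dot; the carriage and dish slid about 20 mm further forward together during the lift, the final angle and offset are worked out from camera geometry because the arm hid the dot, and no verdict came back.

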